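# Make up the dinner board and the tea board

### The job

Make up the two serving boards from the things standing on the worktop. The dark board is for the dinner table: stand the pepper mill in its larger well and the salt shaker in its smaller well; the light board is for tea: stand the copper-lidded jar in its larger well and the little black pot in its smaller well, and rest the lemon on the mouth of the pot. Set everything down gently and upright, right down in its well, and leave the boards, the green bottle and the candle where they stand.

Things in the scene. Friction and masses are not known exactly. Their poses are not given: they have to be found in the camera images.
- dinner_board: Dark wood serving board, loose, 0.7 kg: block 218x118x22 mm, long along x; paddle grip with brass eyelet sticks out 65 mm at its -x end. Origin: centre of block's underside, z up. Two round wells 10 mm deep (floor 12 mm above underside), mouths chamfered 3 mm: larger, 68 mm across, at x=+48 mm, y=0; smaller, 54 mm across, at x=-48 mm (paddle end), y=0. The two boards may swap sides
- tea_board: Light wood serving board, loose, 0.7 kg: block 218x118x22 mm, long along x; paddle grip with brass eyelet sticks out 65 mm at its -x end. Origin: centre of block's underside, z up. Two round wells 10 mm deep (floor 12 mm above underside), mouths chamfered 3 mm: larger, 72 mm across, at x=+48 mm, y=0; smaller, 60 mm across, at x=-48 mm (paddle end), y=0. The two boards may swap sides
- pepper_mill: Turned dark brown wooden pepper mill, standing, round, 58 mm across at its widest, 160 mm tall (body to 115 mm, then a 50 mm wide round head with a small metal nut on top), about 0.18 kg. Origin: centre of its underside; z up its axis. It does not turn or come apart
- salt_shaker: Glass salt shaker with a grey domed cap, standing, round, 44 mm across, 90 mm tall (the cap, from 66 mm up, is 34 mm across), about 0.1 kg. Origin: centre of its underside; z up its axis
- sugar_jar: Small round glass jar with a copper-coloured lid, 62 mm across (lid 61 mm), 60 mm tall, about 0.15 kg; the lid covers the top 12 mm and is fixed to the jar. Origin: centre of its underside; z up its axis
- pinch_pot: Little round open pot of dark porcelain with a pale steel rim, 50 mm across, 29 mm tall, empty, mouth about 40 mm across, about 0.07 kg. Origin: centre of its underside; z up its axis
- lemon_mid (a point): Yellow lemon lying on its side: this point is its middle, 25.5 mm above its underside as it lies at the start. 71 mm long (along this frame's x), 53 mm wide (along y), 51 mm tall, about 0.085 kg. Lying on the pot's mouth its middle is about 50 mm above the pot's underside
- green_bottle: Small dark green glass bottle, standing, 36 mm across, 92 mm tall, not wanted on either board. Origin: centre of its underside; z up
- candle: Candle in a pale round jar, 79 mm across, 80 mm tall, not wanted on either board. Origin: centre of its underside; z up

How it is judged:
At the end, for the whole second after the job is handed in: Mill, shaker, jar and pot each upright (0.12 rad) on the floor of its own well, centre within 11 mm; lemon on the pot's mouth, middle within 14 mm of the pot's axis and 30-70 mm above its underside; all released, at rest; boards, green bottle and candle within 30 mm of their start, upright (x of pepper_mill in the frame of dinner_board between 0.037 and 0.059 m and y of pepper_mill in the frame of dinner_board between -0.011 and 0.011 m and z of pepper_mill in the frame of dinner_board between 0.006 and 0.016 m and angle between each of pepper_mill, salt_shaker, sugar_jar, pinch_pot's own z axis and vertical below 0.12 rad and x of salt_shaker in the frame of dinner_board between -0.059 and -0.037 m and y of salt_shaker in the frame of dinner_board between -0.011 and 0.011 m and z of salt_shaker in the frame of dinner_board between 0.006 and 0.016 m and x of sugar_jar in the frame of tea_board between 0.037 and 0.059 m and y of sugar_jar in the frame of tea_board between -0.011 and 0.011 m and z of sugar_jar in the frame of tea_board between 0.006 and 0.016 m and x of pinch_pot in the frame of tea_board between -0.059 and -0.037 m and y of pinch_pot in the frame of tea_board between -0.011 and 0.011 m and z of pinch_pot in the frame of tea_board between 0.006 and 0.016 m and horizontal distance between lemon_mid and pinch_pot below 0.014 m and z of lemon_mid in the frame of pinch_pot between 0.03 and 0.07 m and linear speed of each of pepper_mill, salt_shaker, sugar_jar, pinch_pot, lemon below 0.03 m/s and distance of each of dinner_board, tea_board, green_bottle, candle from where it was at the start of the episode below 0.03 m and angle between each of dinner_board, tea_board's own z axis and vertical below 0.05 rad and angle between each of green_bottle, candle's own z axis and vertical below 0.15 rad); the robot touches nothing.
It fails at once if the green bottle is knocked over or pushed 30 mm or more away (angle between green_bottle's own z axis and vertical above 0.5 rad or distance of green_bottle from where it was at the start of the episode above 0.03 m).
It fails at once if the candle is knocked over or pushed 30 mm or more away (angle between candle's own z axis and vertical above 0.5 rad or distance of candle from where it was at the start of the episode above 0.03 m).
It fails at once if a board is pushed 30 mm or more away (distance of any of dinner_board, tea_board from where it was at the start of the episode above 0.03 m).
It fails at once if a thing for the boards is dropped: falls free of the fingers at more than 0.7 m/s (about 25 mm) ((linear speed of pepper_mill above 0.7 m/s and contact force between the fingers and pepper_mill below 0.05 N) or (linear speed of salt_shaker above 0.7 m/s and contact force between the fingers and salt_shaker below 0.05 N) or (linear speed of sugar_jar above 0.7 m/s and contact force between the fingers and sugar_jar below 0.05 N) or (linear speed of pinch_pot above 0.7 m/s and contact force between the fingers and pinch_pot below 0.05 N) or (linear speed of lemon above 0.7 m/s and contact force between the fingers and lemon below 0.05 N)).
It also fails if it takes over 138 s, if anything falls off the work surface, if the arm or the gripper's body presses on something with over 40 N, if the wrist force passes 120 N, or if a joint passes its speed limit or range.

### The arm

A 6-joint arm with a two-finger parallel gripper is mounted at the origin on the work surface; the furniture and walls round the work are solid. World frame = base frame: x ahead of the robot, y to its left, z up, the work surface at z = 0. Lengths are in m, angles in rad, forces in N, time in s.
With the tool pointing down it reaches from about 0.35 to 0.85 m from the base axis. Payload 8.1 kg.
Tool frame: the origin (TCP) lies at the very end of the fingers, on their centre line; the grasp point (between the pads) lies 19 mm behind it; z points along the fingers, y is the line along which they close (so a half turn about z gives the same grasp; the last joint's range is limited). The gripper opens to 85 mm and grips with 20 to 120 N. Pads are 22 mm wide; open, the fingers measure 114 mm over their backs; the gripper's body (76 mm by 85 mm) begins 54 mm behind the grasp point. The pads swing forward as they close: fully open they stand 13 mm farther back than shut.
Start: joints at [1.114, 0.13, 1.488, -0, 1.523, -0.085], TCP at [0.218, 0.559, 0.231] pointing down, gripper open.
Joint ranges: [-2.96, 2.96], [-0.89, 2.26], [0.02, 2.5], [-1.34, 4.48], [0, 2.73], [-2.66, 2.66]. Speed limits (rad/s): [2.39, 2.39, 2.79, 3.14, 3.14, 3.14].

### API

Orientations are given as a rotation vector (axis times angle).
In Python, from plant import robot, grab_frame, order gives the robot as it stands.
- The arm moves only by the tool arm_command, never from a script. Its argument "deltas" is a list of rows, each a list of 7 numbers: the shift along the world's x, y, z in m, then the turn, a rotation vector about the world's x, y, z in rad, then the closure, from -1 (fully open) to 1 (shut). A call has exactly 10 rows; each row shifts and turns the commanded pose from where the row before left it; what a row does not reach is not made up. A row lasts 1/8 s, in which the tool goes at most 62.5 mm and 10.7 degrees, less where a joint would pass 70% of its speed; a pose out of reach is approached as far as the arm can. A call with a gripper value outside its range is refused whole. The fingers move at their own pace and stop on an object; "grip_force" is the grip in N (left out, the last holds). Time passes only in rows, so rows that do not move let the fingers close, or fill a call up. It gives the time, the measured TCP pose, the force, the opening and the grip force at its end, in the units of the state.
- robot.read_state(): the state, without advancing time (a new reading comes with each control period).
- grab_frame(name): name is "scene" or "top" or "wrist"; returns a dict with "img" (400x640x3 uint8, red, green, blue), "fx", "fy", "cx", "cy" (pixels), "R" (3x3) and "t" (3): a world point X has camera coordinates R X + t. Camera axes: x right, y down, z forward; pixel columns grow to the right and rows downward; lengths in m; the calibration is good to about 2 mm. A picture is of the moment at which its call begins. There is no depth.
- order.job_done(): hands the job in; it is judged then, once.
The state is a dict: "clock": time; "joints": joint angles; "qvel": joint speeds; "joint_torque": joint torques, N m; "position": TCP position; "tcp_rot": TCP orientation; "ft_force": force on the tool from outside, world axes, zero at the start; "moment": the same for the moment, N m; "finger_gap": opening from 0.0 (shut) to 1.0 (fully open); "gripper_force": force on a finger pad.
Only numpy, scipy, OpenCV 4.12 (cv2) and the standard library are available. Lean on these libraries where they do the work, as an engineer would, in place of code of your own. Each camera call takes 0.05 s, during which the arm holds its last target. There are 200 camera calls.

## Working session

There is one attempt and no reset: what is moved stays moved. The work goes in short steps, Python scripts to look and compute and a tool call to move; the robot and the scene stay as the last step left them, time stands still between calls to the robot, and variables do not carry over. Pictures are saved under pics/ and viewed, at most 14 in all, crops included, and the job is handed in when it is done.

Besides the shell and the picture viewer there is one more tool, called after "Request:" as name(argument=value, ...), one argument or row to a line, values as JSON. arm_command: Moves the arm, as the interface text tells. Its arguments: {"type":"object","properties":{"deltas":{"type":"array","items":{"type":"array","items":{"type":"number"}}},"grip_force":{"type":"number"}},"required":["deltas"]}

```bash
ls; mkdir -p pics
python3 - <<'E'
from plant import robot, grab_frame, order
import cv2
s=robot.read_state(); print({k:s[k] for k in('clock','position','tcp_rot','finger_gap','ft_force')})
for n in('top','scene'):
    f=grab_frame(n); cv2.imwrite(f'pics/{n}0.png',f['img'][:,:,::-1]); print(n,f['fx'],f['cx'],f['cy'],f['R'],f['t'])
E
```

```text
pics
{'clock': 0.0, 'position': array([0.21771168, 0.55851535, 0.2302629 ]), 'tcp_rot': array([-5.80563651e-01, -3.08697519e+00,  2.78520834e-03]), 'finger_gap': 1.0059293094095252, 'ft_force': array([-0.87610865, -0.6553284 ,  0.09234388])}
top 401.4311978737202 313.5264559016656 198.67499421316577 [[-0.01462316 -0.99974773 -0.01704831]
 [-0.99644166  0.015986   -0.08275541]
 [ 0.08300706  0.0157775  -0.99642406]] [0.01105081 0.58301904 1.13497661]
scene 400.1302071688435 315.5101817613966 193.9634593252817 [[ 0.82797199 -0.56074478 -0.00526047]
 [-0.34917208 -0.50818697 -0.78728957]
 [ 0.43879522  0.65369052 -0.61656099]] [-0.47413359  0.24202847  0.80082997]
```

View pics/top0.png

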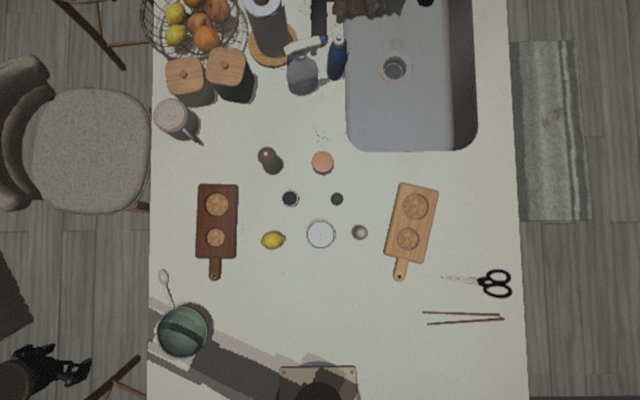

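View pics/scene0.png

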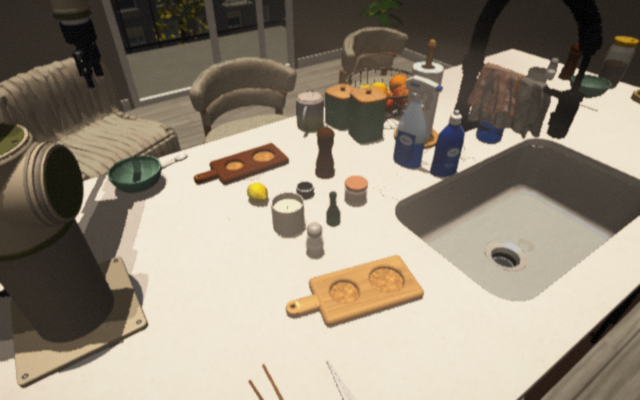

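```bash
cat > h.py <<'E'
import numpy as np, cv2
from plant import robot, grab_frame, order
def ray(f,u,v,z):
    "world point on plane z seen at pixel u,v"
    R,t=np.array(f['R']),np.array(f['t']); C=-R.T@t
    d=R.T@np.array([(u-f['cx'])/f['fx'],(v-f['cy'])/f['fy'],1.])
    return C+d*(z-C[2])/d[2]
def proj(f,X):
    c=np.array(f['R'])@np.array(X)+np.array(f['t']); return f['fx']*c[0]/c[2]+f['cx'],f['fy']*c[1]/c[2]+f['cy']
def blob(mask,u,v,r=30):
    "contour of the biggest mask blob centred within r px of (u,v)"
    w=np.zeros_like(mask); cv2.circle(w,(int(u),int(v)),int(r),255,-1)
    cs,_=cv2.findContours(mask&w,cv2.RETR_EXTERNAL,cv2.CHAIN_APPROX_NONE)
    return max(cs,key=cv2.contourArea)
E
python3 - <<'E'
from h import *
im=cv2.imread('pics/top0.png')
c=cv2.resize(im[140:295,188:448],None,fx=3,fy=3,interpolation=cv2.INTER_CUBIC); cv2.imwrite('pics/crop.png',c)
hsv=cv2.cvtColor(im,cv2.COLOR_BGR2HSV)
for n,(u,v) in dict(db=(203,190),tb=(398,222),pep=(267,155),jar=(322,162),pot=(290,199),rim=(290,191),bot=(337,199),can=(321,234),salt=(360,232),lem=(273,240),table=(300,270)).items(): print(n,hsv[v,u])
E
```

```text
db [ 11 157  81]
tb [ 15 107 153]
pep [16 29 98]
jar [ 12  99 168]
pot [ 0 17 60]
rim [124  19  96]
bot [64 48 79]
can [ 75   6 167]
salt [ 14  21 156]
lem [ 27 144 166]
table [ 35  16 171]
```

View pics/crop.png

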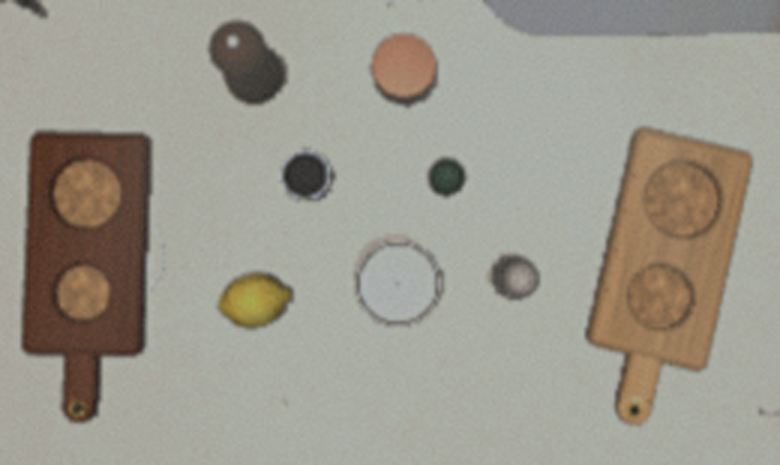

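Run:
```python
from h import *
np.set_printoptions(precision=4,suppress=True)
f=grab_frame('top'); im=np.ascontiguousarray(f['img'][:,:,::-1])
S=4; im=cv2.resize(im,None,fx=S,fy=S,interpolation=cv2.INTER_CUBIC); hsv=cv2.cvtColor(im,cv2.COLOR_BGR2HSV)
print('C',-f['R'].T@f['t'])
R=lambda u,v,z: ray(f,(u+.5)/S-.5,(v+.5)/S-.5,z)
H,Sa,V=[hsv[...,i].astype(int) for i in range(3)]
M=lambda c:(c*255).astype(np.uint8)
for n,m,u,v in(('dinner',M((Sa>70)),217,220),('tea',M((Sa>60)),412,222)):
    m=cv2.morphologyEx(m,cv2.MORPH_CLOSE,np.ones((9,9)))
    m=cv2.morphologyEx(m,cv2.MORPH_OPEN,cv2.getStructuringElement(cv2.MORPH_ELLIPSE,(75,75)))
    c=blob(m,u*S,v*S,75*S)
    p=np.array([R(*q[0],.022)[:2] for q in c],np.float32); r=cv2.minAreaRect(p); b=cv2.boxPoints(r)
    e=max((b[1]-b[0],b[2]-b[1]),key=np.linalg.norm); e=e/np.linalg.norm(e); e=e*np.sign(e[0]); ce=np.array(r[0])
    print(n,ce,r[1],'yaw',np.arctan2(e[1],e[0]),'L',ce+.048*e,'S',ce-.048*e)
for n,(u,v),z in(('dL',(87,193),.022),('dS',(83,292),.022),('tL',(682,199),.022),('tS',(660,297),.022),('pep',(231,41),.16),('salt',(517,275),.085),('bottle',(447,176),.092),('candle',(399,283),.08)):
    print(n,ray(f,(u+.5)/3-.5+188,(v+.5)/3-.5+140,z)[:2])
for n,m,u,v,r,z in(('jar',M(Sa>60),322,162,20,.06),('pot',M(V<80),290,199,12,.027),('lemon',M(Sa>60),273,240,20,.0255)):
    c=blob(m,u*S,v*S,r*S); p=np.array([R(*q[0],z)[:2] for q in c],np.float32)
    r=cv2.minAreaRect(p); print(n,r, cv2.minEnclosingCircle(p))
    if n=='lemon':
        ev=np.linalg.svd(p-p.mean(0))[2][0]; print(np.arctan2(ev[1],ev[0]))
```

```text
C [ 0.4869 -0.0162  1.1794]
dinner [0.5206 0.2849] (0.11386209726333618, 0.21785643696784973) yaw -0.030937148 L [0.5685 0.2834] S [0.4726 0.2864]
tea [ 0.5069 -0.2749] (0.11594964563846588, 0.222345769405365) yaw -0.25990438 L [ 0.5533 -0.2872] S [ 0.4605 -0.2625]
dL [0.5723 0.2835]
dS [0.477  0.2868]
tL [ 0.5575 -0.2894]
tS [ 0.4643 -0.2653]
pep [0.6911 0.1242]
salt [ 0.4872 -0.1236]
bottle [ 0.5774 -0.0618]
candle [ 0.4815 -0.0168]
jar ((0.6839007139205933, -0.02419673092663288), (0.05920160561800003, 0.06128368526697159), 88.96320343017578) ((0.6840646862983704, -0.024053597822785378), 0.03107898309826851)
pot ((0.5864764451980591, 0.07198160886764526), (0.038313575088977814, 0.03964496776461601), 30.176050186157227) ((0.5859947204589844, 0.07210157811641693), 0.02028757892549038)
lemon ((0.46733200550079346, 0.12203462421894073), (0.055625587701797485, 0.05673801898956299), 52.75532531738281) ((0.46681666374206543, 0.12137547135353088), 0.03550580143928528)
-1.3867321
```

Request:
arm_command(
  deltas=[
    [0.028,-0.027,0.007,0,0,0.037,-1],
    [0.028,-0.027,0.007,0,0,0.037,-1],
    [0.028,-0.027,0.007,0,0,0.037,-1],
    [0.028,-0.027,0.007,0,0,0.037,-1],
    [0.028,-0.027,0.007,0,0,0.037,-1],
    [0.028,-0.027,0.007,0,0,0.037,-1],
    [0.028,-0.027,0.007,0,0,0.037,-1],
    [0.028,-0.027,0.007,0,0,0.037,-1],
    [0.028,-0.027,0.007,0,0,0.037,-1],
    [0.028,-0.027,0.007,0,0,0.037,-1],
  ],
  grip_force=30,
)

```text
clock: 1.4
position: [0.4986, 0.288, 0.3012]
tcp_rot: [-0.001, -3.141, 0.0]
ft_force: [1.2, -0.3, 0.7]
finger_gap: 0.999
gripper_force: 0.0
```

Run:
```python
from h import *
f=grab_frame('wrist'); cv2.imwrite('pics/w1.png',f['img'][:,:,::-1]); s=robot.read_state(); print(s['position'],s['tcp_rot'],s['joints'],-f['R'].T@f['t'],f['R'],f['fx'])
for P in((.5685,.2834,.022),(.4726,.2864,.022)): print(proj(f,P))
```

```text
[0.5018003  0.28464581 0.30202469] [ 2.33718440e-03  3.13931652e+00 -3.04851823e-03] [ 0.42884644  0.04825176  1.44752052 -0.0027201   1.64456183 -1.14066308] [0.41554711 0.28917303 0.4442955 ] [[ 3.36091294e-04  9.99999895e-01 -3.10568820e-04]
 [ 9.46770424e-01 -2.18226270e-04  3.21909486e-01]
 [ 3.21909385e-01 -4.02228349e-04 -9.46770398e-01]] 318.99130334676676
(np.float64(315.0839701081287), np.float64(201.27969909016934))
(np.float64(317.0546124809797), np.float64(132.4856602312089))
```

View pics/w1.png

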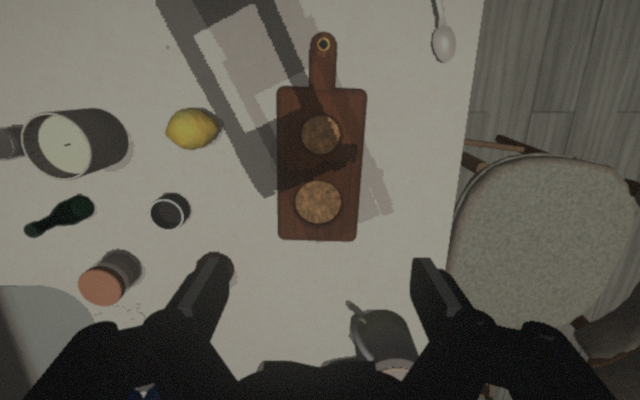

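Run:
```python
from h import *
f=grab_frame('wrist')
g=cv2.cvtColor(f['img'],cv2.COLOR_RGB2HSV); 
for n,(u,v),z in(('dL',(318.5,202),.022),('dS',(321,134),.022),('lemon',(192,128),.0255),('pot',(169,214),.029),('jar',(102,286),.06)): print(n,ray(f,u,v,z)[:2])
m=((g[...,1]>60)*255).astype(np.uint8); m=cv2.morphologyEx(m,cv2.MORPH_OPEN,cv2.getStructuringElement(cv2.MORPH_ELLIPSE,(31,31)))
c=blob(m,321,165,100); p=np.array([ray(f,*q[0],.022)[:2] for q in c],np.float32); print(cv2.minAreaRect(p))
for z in(.01,.022):print([ray(f,u,v,z)[:2] for u,v in((277,88),(366,91),(357,241),(278,239))])
```

```text
dL [0.57392799 0.28434646]
dS [0.47864257 0.28780743]
lemon [0.47025803 0.12038418]
pot [0.58925546 0.07373449]
jar [ 0.68654785 -0.02239621]
((0.46079984307289124, 0.29109087586402893), (0.112831249833107, 0.102702796459198), 87.84959411621094)
[array([0.42128581, 0.23091663]), array([0.42511423, 0.34613747]), array([0.64136221, 0.34255284]), array([0.63797013, 0.22288648])]
[array([0.42120409, 0.23244135]), array([0.42492689, 0.34448315]), array([0.63520842, 0.34099742]), array([0.63190993, 0.22463276])]
```

Request:
arm_command(
  deltas=[
    [0,-0.041,-0.005,0,0,0,-1],
    [0,-0.041,-0.005,0,0,0,-1],
    [0,-0.041,-0.005,0,0,0,-1],
    [0,-0.041,-0.005,0,0,0,-1],
    [0,-0.041,-0.005,0,0,0,-1],
    [0,-0.041,-0.005,0,0,0,-1],
    [0,-0.041,-0.005,0,0,0,-1],
    [0,-0.041,-0.005,0,0,0,-1],
    [0,-0.041,-0.005,0,0,0,-1],
    [0,-0.041,-0.005,0,0,0,-1],
  ],
)

```text
clock: 2.75
position: [0.4976, -0.1215, 0.2508]
tcp_rot: [-0.003, -3.141, -0.001]
ft_force: [0.9, 1.4, -1.3]
finger_gap: 1.001
gripper_force: 0.0
```

Run:
```python
from h import *
f=grab_frame('wrist'); cv2.imwrite('pics/w2.png',f['img'][:,:,::-1]); s=robot.read_state(); print(s['position'],s['tcp_rot'])
for P in((.556,-.289,.022),(.463,-.265,.022),(.487,-.124,.085),(.487,-.124,0)): print(proj(f,P))
```

```text
[ 0.49704758 -0.12581243  0.24987311] [-0.00615217 -3.13992095  0.00338988]
(np.float64(183.84117549915598), np.float64(206.51160536296032))
(np.float64(193.52615476573243), np.float64(131.04276719695503))
(np.float64(315.371636334356), np.float64(163.76719440447766))
(np.float64(316.0976773047468), np.float64(148.06395835074218))
```

View pics/w2.png

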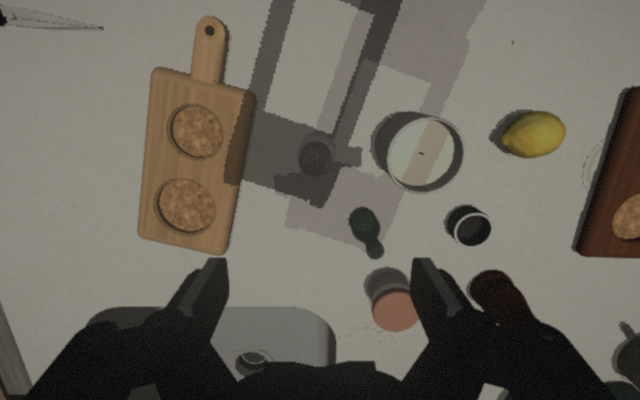

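Run:
```python
from h import *
f=grab_frame('wrist'); print(robot.read_state()['position'])
for n,(u,v),z in(('tL',(187,205.5),.022),('tS',(196.5,131),.022),('salt',(317,157),.088),('lemon',(534,134),.0255),('pot',(472,228),.029),('jar',(396,311),.06),('candle',(422,154),.05)): print(n,ray(f,u,v,z)[:2])
```

```text
[ 0.49709834 -0.12354043  0.2500625 ]
tL [ 0.55315106 -0.28957562]
tS [ 0.46164977 -0.26612522]
salt [ 0.47852882 -0.12695444]
lemon [0.46586837 0.12018692]
pot [0.58147003 0.06531348]
jar [ 0.68113142 -0.02907414]
candle [ 0.48359826 -0.01311945]
```

Run:
```python
from h import *
f=grab_frame('scene'); im=f['img'][:,:,::-1]
c=cv2.resize(im[110:270,230:390],None,fx=3.7,fy=3.7,interpolation=cv2.INTER_CUBIC)
# predicted outlines: base and top circle of each
a=np.linspace(0,2*np.pi,40)
for x,y,r0,r1,h in((.485,-.125,.022,.017,.09),(.691,.124,.029,.025,.16),(.685,-.0245,.031,.0305,.06),(.587,.0725,.025,.025,.029),(.469,.121,.001,.001,.0255)):
    for r,z in((r0,0),(r1,h if r1!=.017 and r1!=.025 else (.066 if h==.09 else h))):
        p=[proj(f,(x+r*np.cos(t),y+r*np.sin(t),z)) for t in a]
        p=((np.array(p)-(230,110)+.5)*3.7-.5).astype(np.int32)
        cv2.polylines(c,[p],True,(0,0,255),1)
cv2.imwrite('pics/sc.png',c)
```

```text
(no output)
```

View pics/sc.png

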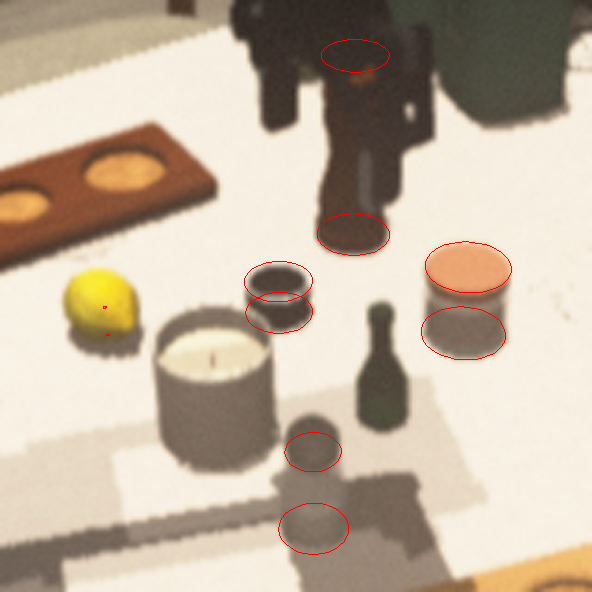

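Request:
arm_command(
  deltas=[
    [-0.0042,-0.0012,0,0,0,0,-1],
    [-0.0042,-0.0012,-0.037,0,0,0,-1],
    [-0.0043,-0.0011,-0.037,0,0,0,-1],
    [0,0,-0.037,0,0,0,-1],
    [0,0,-0.037,0,0,0,-1],
    [0,0,-0.037,0,0,0,-1],
    [0,0,-0.0343,0,0,0,-1],
    [0,0,0,0,0,0,-1],
    [0,0,0,0,0,0,0.2],
    [0,0,0,0,0,0,0.5],
  ],
  grip_force=30,
)

```text
clock: 4.15
position: [0.4869, -0.1248, 0.0342]
tcp_rot: [0.002, 3.138, -0.002]
ft_force: [-0.1, 0.4, -0.7]
finger_gap: 0.606
gripper_force: 0.0
```

Request:
arm_command(
  deltas=[
    [0,0,0,0,0,0,1],
    [0,0,0,0,0,0,1],
    [0,0,0,0,0,0,1],
    [0,0,0,0,0,0,1],
    [0,0,0,0,0,0,1],
    [0,0,0.005,0,0,0,1],
    [0,0,0.01,0,0,0,1],
    [0,0,0.015,0,0,0,1],
    [0,0,0.02,0,0,0,1],
    [0,0,0.03,0,0,0,1],
  ],
)

```text
clock: 5.4
position: [0.4847, -0.1243, 0.1129]
tcp_rot: [-0.003, -3.141, -0.001]
ft_force: [0.2, -0.6, -2.2]
finger_gap: 0.436
gripper_force: 29.9
```

Request:
arm_command(
  deltas=[
    [0,0,0.03,0,0,0,1],
    [0,0,0.03,0,0,0,1],
    [-0.001,0.0515,0.01,0,0,0,1],
    [-0.001,0.0515,0,0,0,0,1],
    [-0.001,0.0515,0,0,0,0,1],
    [-0.001,0.0515,0,0,0,0,1],
    [-0.001,0.0515,0,0,0,0,1],
    [-0.001,0.0515,0,0,0,0,1],
    [-0.001,0.0515,0,0,0,0,1],
    [-0.001,0.0515,0,0,0,0,1],
  ],
)

```text
clock: 6.65
position: [0.4772, 0.2893, 0.1833]
tcp_rot: [0.003, 3.14, 0.001]
ft_force: [0.6, -0.7, -0.3]
finger_gap: 0.442
gripper_force: 29.9
```

Run:
```python
from h import *
s=[robot.read_state()['position'] for _ in range(1)]
f=grab_frame('scene'); im=f['img'][:,:,::-1]; g=grab_frame('wrist')['img'][:,:,::-1]
print(s,robot.read_state()['position'],robot.read_state()['ft_force'])
u,v=map(int,proj(f,(.477,.287,.12))); print(u,v)
c=cv2.resize(im[v-70:v+70,u-70:u+70],(400,400),interpolation=cv2.INTER_CUBIC)
cv2.imwrite('pics/s2.png',np.hstack([c,cv2.resize(g[0:400,120:520],(400,400))]))
```

```text
[array([0.47716622, 0.28932342, 0.18333099])] [0.47642793 0.29205936 0.18308133] [-0.12276912 -1.20126944 -0.4501068 ]
229 135
```

View pics/s2.png

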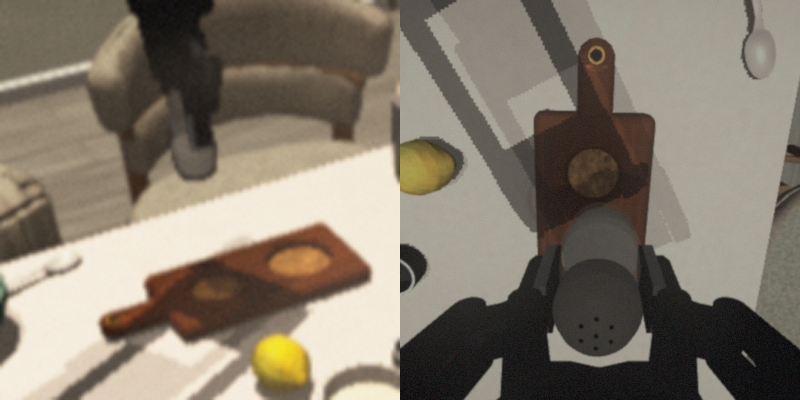

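Run:
```python
from h import *
P=[];
for i in range(4):
    f=grab_frame('wrist'); P.append(np.r_[robot.read_state()['position'],ray(f,314,172,.022)[:2]])
print(np.mean(P,0),np.std(P,0))
```

```text
[0.47706043 0.28807661 0.18263019 0.47341311 0.28561348] [0.00023453 0.00114055 0.00016215 0.00019942 0.00193391]
```

Request:
arm_command(
  deltas=[
    [0,0,-0.02,0,0,0,1],
    [0,0,-0.03,0,0,0,1],
    [0,0,-0.03,0,0,0,1],
    [0,0,-0.02,0,0,0,1],
    [0,0,-0.015,0,0,0,1],
    [0,0,-0.004,0,0,0,1],
    [0,0,-0.004,0,0,0,1],
    [0,0,-0.004,0,0,0,1],
    [0,0,-0.004,0,0,0,1],
    [0,0,-0.004,0,0,0,1],
  ],
)

```text
clock: 8.2
position: [0.4774, 0.2877, 0.047]
tcp_rot: [0.003, 3.141, 0.0]
ft_force: [-0.4, 0.5, -1.0]
finger_gap: 0.44
gripper_force: 30.0
```

Request:
arm_command(
  deltas=[
    [0,0,-0.001,0,0,0,1],
    [0,0,-0.001,0,0,0,1],
    [0,0,-0.001,0,0,0,1],
    [0,0,0,0,0,0,1],
    [0,0,0,0,0,0,1],
    [0,0,0,0,0,0,1],
    [0,0,0,0,0,0,1],
    [0,0,0,0,0,0,1],
    [0,0,0,0,0,0,1],
    [0,0,0,0,0,0,1],
  ],
)

```text
clock: 9.45
position: [0.4781, 0.2877, 0.0462]
tcp_rot: [0.003, 3.14, 0.0]
ft_force: [-5.6, -3.6, 15.4]
finger_gap: 0.443
gripper_force: 32.3
```

Request:
arm_command(
  deltas=[
    [0,0,0.003,0,0,0,1],
    [-0.0015,-0.0005,0,0,0,0,1],
    [-0.0015,-0.0005,0,0,0,0,1],
    [0,0,-0.001,0,0,0,1],
    [0,0,-0.001,0,0,0,1],
    [0,0,-0.001,0,0,0,1],
    [0,0,0,0,0,0,1],
    [0,0,0,0,0,0,1],
    [0,0,0,0,0,0,1],
    [0,0,0,0,0,0,1],
  ],
)

```text
clock: 10.7
position: [0.475, 0.2866, 0.0462]
tcp_rot: [0.003, 3.14, -0.0]
ft_force: [-8.0, -5.4, 18.7]
finger_gap: 0.442
gripper_force: 32.8
```

Run:
```python
from h import *
f=grab_frame('scene'); im=f['img'][:,:,::-1]; g=grab_frame('wrist')['img'][:,:,::-1]
u,v=map(int,proj(f,(.5,.287,.05))); print(u,v)
c=cv2.resize(im[v-45:v+45,u-45:u+45],(400,400),interpolation=cv2.INTER_CUBIC)
cv2.imwrite('pics/s3.png',np.hstack([c,cv2.resize(g[100:350,195:445],(400,400))]))
```

```text
240 153
```

View pics/s3.png

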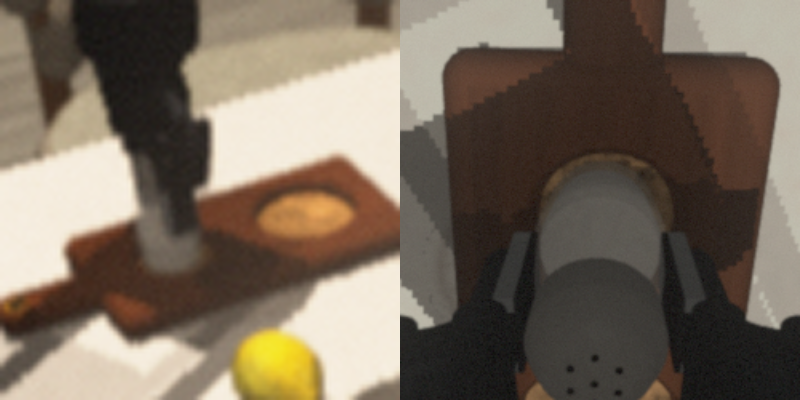

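Request:
arm_command(
  deltas=[
    [0,0,0.001,0,0,0,1],
    [0,0.002,0.001,0,0,0,1],
    [0,0,0,0,0,0,1],
    [0,0,0,0,0,0,0.1],
    [0,0,0,0,0,0,-0.1],
    [0,0,0,0,0,0,-0.3],
    [0,0,0,0,0,0,-0.4],
    [0,0,0,0,0,0,-0.4],
    [0,0,0,0,0,0,-0.4],
    [0,0,0,0,0,0,-0.4],
  ],
)

```text
clock: 12.05
position: [0.4742, 0.2885, 0.046]
tcp_rot: [-0.003, -3.142, -0.0]
ft_force: [-0.1, 0.8, 0.2]
finger_gap: 0.699
gripper_force: 0.0
```

Run:
```python
from h import *
print(robot.read_state()['position'],robot.read_state()['ft_force'])
g=grab_frame('wrist')['img'][:,:,::-1]; t=grab_frame('top')['img'][:,:,::-1]
cv2.imwrite('pics/s4.png',np.hstack([cv2.resize(t[170:270,180:280],(400,400),interpolation=cv2.INTER_CUBIC),cv2.resize(g[100:350,195:445],(400,400))]))
```

```text
[0.47424975 0.28852423 0.04599936] [-0.10531645  0.82431715  0.225942  ]
```

View pics/s4.png

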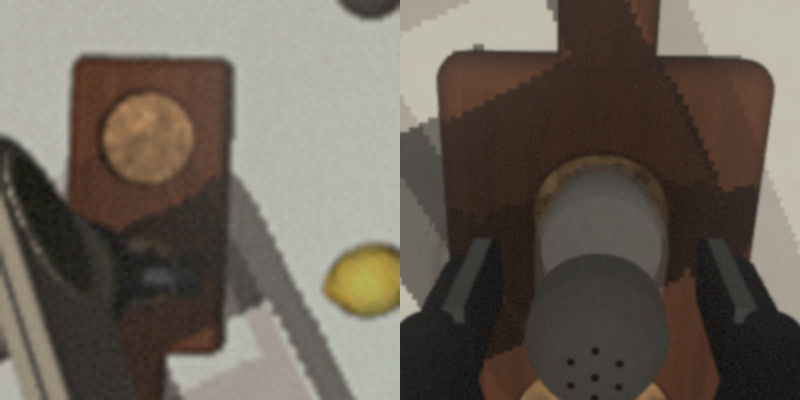

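Request:
arm_command(
  deltas=[
    [0,0,0.02,0,0,0,-0.4],
    [0,0,0.03,0,0,0,-0.4],
    [0,0,0.035,0,0,0,-0.4],
    [0,0,0.04,0,0,0,-0.4],
    [0,0,0.04,0,0,0,-1],
    [0,0,0.04,0,0,0,-1],
    [0,0,0.01,0,0,0,-1],
    [0.03,-0.02,0,0,0,0,-1],
    [0.037,-0.024,0,0,0,0,-1],
    [0.037,-0.03,0,0,0,0,-1],
  ],
)

```text
clock: 13.4
position: [0.5787, 0.2141, 0.2608]
tcp_rot: [-0.001, -3.141, -0.0]
ft_force: [0.6, -0.1, -0.1]
finger_gap: 1.001
gripper_force: 0.0
```

Request:
arm_command(
  deltas=[
    [0.038,-0.03,0,0,0,0,-1],
    [0.038,-0.03,0,0,0,0,-1],
    [0.037,-0.03,0,0,0,0,-1],
    [0,0,-0.02,0,0,0,-1],
    [0,0,-0.03,0,0,0,-1],
    [0,0,-0.03,0,0,0,-1],
    [0,0,-0.03,0,0,0,-1],
    [0,0,-0.03,0,0,0,-1],
    [0,0,-0.009,0,0,0,-1],
    [0,0,0,0,0,0,-0.3],
  ],
)

```text
clock: 14.65
position: [0.6904, 0.1249, 0.1114]
tcp_rot: [-0.002, -3.14, 0.0]
ft_force: [0.4, 0.5, 0.9]
finger_gap: 0.814
gripper_force: 0.0
```

Request:
arm_command(
  deltas=[
    [0,0,0,0,0,0,0.1],
    [0,0,0,0,0,0,0.5],
    [0,0,0,0,0,0,1],
    [0,0,0,0,0,0,1],
    [0,0,0,0,0,0,1],
    [0,0,0,0,0,0,1],
    [0,0,0.003,0,0,0,1],
    [0,0,0.006,0,0,0,1],
    [0,0,0.011,0,0,0,1],
    [0,0,0.02,0,0,0,1],
  ],
  grip_force=40,
)

```text
clock: 15.9
position: [0.6906, 0.1245, 0.1521]
tcp_rot: [-0.003, -3.14, 0.0]
ft_force: [0.7, -0.1, -1.8]
finger_gap: 0.546
gripper_force: 41.3
```

Run:
```python
from h import *
s=robot.read_state(); print(s['position'],s['ft_force'],s['moment'],s['finger_gap'])
f=grab_frame('scene'); im=f['img'][:,:,::-1]; g=grab_frame('wrist')['img'][:,:,::-1]
u,v=map(int,proj(f,(.691,.124,.1)))
cv2.imwrite('pics/m1.png',np.hstack([cv2.resize(im[v-50:v+50,u-50:u+50],(400,400),interpolation=cv2.INTER_CUBIC),g[:,120:520]]))
```

```text
[0.69058389 0.12445703 0.15206919] [ 0.72800715 -0.14510505 -1.75607331] [-0.02801505  0.00342515  0.02571269] 0.5463823360976637
```

View pics/m1.png

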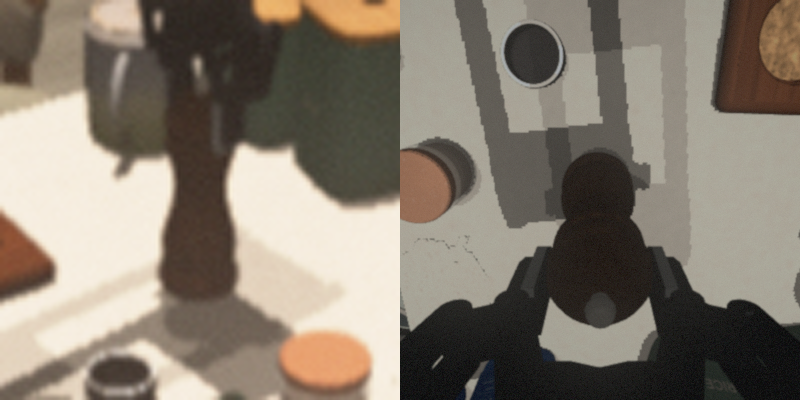

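Request:
arm_command(
  deltas=[
    [0,0,0.025,0,0,0,1],
    [0,0,0.024,0,0,0,1],
    [-0.02,0.0267,0,0,0,0,1],
    [-0.02,0.0267,0,0,0,0,1],
    [-0.02,0.0267,0,0,0,0,1],
    [-0.02,0.0267,0,0,0,0,1],
    [-0.02,0.0267,0,0,0,0,1],
    [-0.0205,0.027,0,0,0,0,1],
    [0,0,-0.01,0,0,0,1],
    [0,0,-0.02,0,0,0,1],
  ],
)

```text
clock: 17.25
position: [0.5717, 0.2851, 0.1714]
tcp_rot: [0.002, 3.139, 0.001]
ft_force: [0.1, -0.0, -1.5]
finger_gap: 0.547
gripper_force: 41.5
```

Request:
arm_command(
  deltas=[
    [0,0,-0.015,0,0,0,1],
    [0,0,-0.008,0,0,0,1],
    [0,0,-0.005,0,0,0,1],
    [0,0,-0.005,0,0,0,1],
    [0,0,-0.004,0,0,0,1],
    [0,0,-0.004,0,0,0,1],
    [0,0,-0.002,0,0,0,1],
    [0,0,-0.001,0,0,0,1],
    [0,0,0,0,0,0,1],
    [0,0,0,0,0,0,1],
  ],
)

```text
clock: 18.5
position: [0.5706, 0.2851, 0.1268]
tcp_rot: [-0.003, -3.141, 0.0]
ft_force: [0.9, 0.9, 0.6]
finger_gap: 0.543
gripper_force: 42.5
```

Request:
arm_command(
  deltas=[
    [0,0,-0.001,0,0,0,1],
    [0,0,0,0,0,0,1],
    [0,0,-0.001,0,0,0,1],
    [0,0,0,0,0,0,1],
    [0,0,0,0,0,0,1],
    [0,0,0,0,0,0,1],
    [0,0,0,0,0,0,1],
    [0,0,0,0,0,0,1],
    [0,0,0,0,0,0,1],
    [0,0,0,0,0,0,1],
  ],
)

```text
clock: 19.75
position: [0.5718, 0.2852, 0.1265]
tcp_rot: [0.003, 3.139, 0.001]
ft_force: [2.1, -2.4, 8.0]
finger_gap: 0.542
gripper_force: 43.0
```

Run:
```python
from h import *
s=robot.read_state(); print(s['position'],s['ft_force'],s['moment'],s['finger_gap'])
f=grab_frame('scene'); im=f['img'][:,:,::-1]; g=grab_frame('wrist')['img'][:,:,::-1]
u,v=map(int,proj(f,(.55,.284,.06)))
cv2.imwrite('pics/m2.png',np.hstack([cv2.resize(im[v-50:v+50,u-50:u+50],(400,400),interpolation=cv2.INTER_CUBIC),g[:,120:520]]))
```

```text
[0.5718239  0.28515659 0.12650712] [ 2.13976689 -2.3952181   8.00619009] [-0.18280844 -0.19213865 -0.02732673] 0.5421544145459429
```

View pics/m2.png

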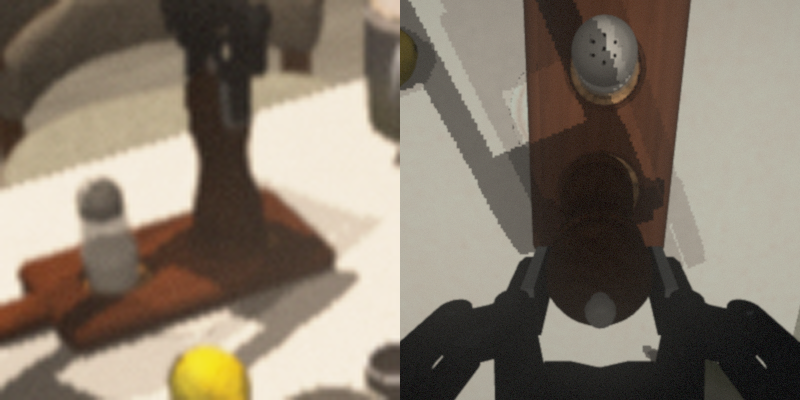

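Request:
arm_command(
  deltas=[
    [0,0,0.001,0,0,0,1],
    [0,0,0,0,0,0,0.1],
    [0,0,0,0,0,0,-0.1],
    [0,0,0,0,0,0,-0.3],
    [0,0,0,0,0,0,-0.6],
    [0,0,0,0,0,0,-1],
    [0,0,0,0,0,0,-1],
    [0,0,0.02,0,0,0,-1],
    [0,0,0.03,0,0,0,-1],
    [0,0,0.04,0,0,0,-1],
  ],
)

```text
clock: 21.1
position: [0.5704, 0.2849, 0.2175]
tcp_rot: [-0.003, -3.141, 0.0]
ft_force: [1.4, 0.1, -0.2]
finger_gap: 1.006
gripper_force: 0.0
```

Request:
arm_command(
  deltas=[
    [0,0,0.035,0,0,0,-1],
    [0.0025,-0.035,0,0,0,0,-1],
    [0.0028,-0.0354,0,0,0,0,-1],
    [0.0028,-0.0354,0,0,0,0,-1],
    [0.0028,-0.0354,0,0,0,0,-1],
    [0.0028,-0.0354,0,0,0,0,-1],
    [0.0028,-0.0354,0,0,0,0,-1],
    [0,0,-0.03,0,0,0,-1],
    [0,0,-0.04,0,0,0,-1],
    [0,0,-0.04,0,0,0,-1],
  ],
)

```text
clock: 22.35
position: [0.5882, 0.0728, 0.1421]
tcp_rot: [0.004, 3.139, 0.0]
ft_force: [-0.4, -0.6, -0.2]
finger_gap: 0.997
gripper_force: 0.0
```

Request:
arm_command(
  deltas=[
    [0,0,-0.04,0,0,0,-1],
    [0,0,-0.04,0,0,0,-1],
    [0,0,-0.025,0,0,0,-1],
    [0,0,-0.015,0,0,0,-0.5],
    [0,0,-0.006,0,0,0,-0.2],
    [0,0,-0.003,0,0,0,0],
    [0,0,0,0,0,0,0.5],
    [0,0,0,0,0,0,1],
    [0,0,0,0,0,0,1],
    [0,0,0,0,0,0,1],
  ],
  grip_force=30,
)

```text
clock: 23.6
position: [0.5886, 0.0731, 0.015]
tcp_rot: [0.003, 3.139, -0.0]
ft_force: [-6.7, -0.7, 10.9]
finger_gap: 0.558
gripper_force: 29.4
```

Request:
arm_command(
  deltas=[
    [0,0,0.002,0,0,0,1],
    [0,0,0.003,0,0,0,1],
    [0,0,0.005,0,0,0,1],
    [0,0,0.01,0,0,0,1],
    [0,0,0.02,0,0,0,1],
    [0,0,0.03,0,0,0,1],
    [0,0,0.03,0,0,0,1],
    [0,0,0,0,0,0,1],
    [0,0,0,0,0,0,1],
    [0,0,0,0,0,0,1],
  ],
)

```text
clock: 24.85
position: [0.5862, 0.073, 0.1106]
tcp_rot: [-0.003, -3.139, 0.0]
ft_force: [-0.4, 0.3, -0.4]
finger_gap: 0.559
gripper_force: 31.0
```

Run:
```python
from h import *
s=robot.read_state(); print(s['position'],s['ft_force'],s['moment'],s['finger_gap'])
f=grab_frame('scene'); im=f['img'][:,:,::-1]; g=grab_frame('wrist')['img'][:,:,::-1]
u,v=map(int,proj(f,(.587,.0725,.1)))
cv2.imwrite('pics/p1.png',np.hstack([cv2.resize(im[v-30:v+30,u-30:u+30],(400,400),interpolation=cv2.INTER_CUBIC),g[:,120:520]]))
```

```text
[0.58621528 0.07296971 0.11058065] [-0.41380616  0.31954041 -0.35428482] [ 0.02581926 -0.03394274  0.02670595] 0.5589362938270542
```

View pics/p1.png

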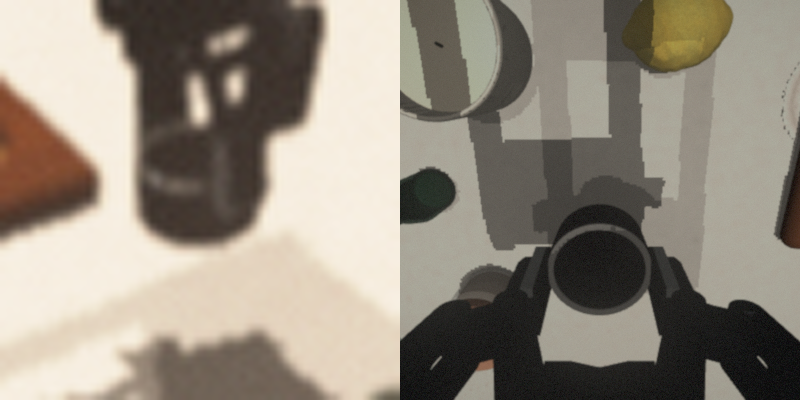

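Request:
arm_command(
  deltas=[
    [0,0,0.03,0,0,0,1],
    [0,0,0.03,0,0,0,1],
    [-0.0156,-0.0422,0,0,0,0,1],
    [-0.0156,-0.0422,0,0,0,0,1],
    [-0.0156,-0.0422,0,0,0,0,1],
    [-0.0156,-0.0422,0,0,0,0,1],
    [-0.0156,-0.0422,0,0,0,0,1],
    [-0.0155,-0.0422,0,0,0,0,1],
    [-0.0155,-0.0422,0,0,0,0,1],
    [-0.0155,-0.0421,0,0,0,0,1],
  ],
)

```text
clock: 26.2
position: [0.4618, -0.2656, 0.1713]
tcp_rot: [-0.003, -3.141, -0.001]
ft_force: [0.8, -0.0, -0.4]
finger_gap: 0.555
gripper_force: 31.2
```

Request:
arm_command(
  deltas=[
    [0,0,-0.02,0,0,0,1],
    [0,0,-0.03,0,0,0,1],
    [0,0,-0.03,0,0,0,1],
    [0,0,-0.025,0,0,0,1],
    [0,0,-0.015,0,0,0,1],
    [0,0,-0.008,0,0,0,1],
    [0,0,-0.005,0,0,0,1],
    [0,0,0,0,0,0,1],
    [0,0,0,0,0,0,1],
    [0,0,0,0,0,0,1],
  ],
)

```text
clock: 27.45
position: [0.4631, -0.2647, 0.0396]
tcp_rot: [0.003, 3.141, -0.001]
ft_force: [-1.0, 0.4, -0.5]
finger_gap: 0.56
gripper_force: 31.2
```

Run:
```python
from h import *
s=robot.read_state(); print(s['position'],s['ft_force'],s['moment'],s['finger_gap'])
f=grab_frame('scene'); im=f['img'][:,:,::-1]; g=grab_frame('wrist')['img'][:,:,::-1]
u,v=map(int,proj(f,(.5,-.265,.04)))
cv2.imwrite('pics/p2.png',np.hstack([cv2.resize(im[v-50:v+50,u-50:u+50],(400,400),interpolation=cv2.INTER_CUBIC),g[:,120:520]]))
```

```text
[ 0.46313345 -0.26474839  0.03961451] [-0.9889149   0.37666212 -0.45348901] [-0.01084809  0.00214    -0.0228464 ] 0.559727557235975
```

View pics/p2.png

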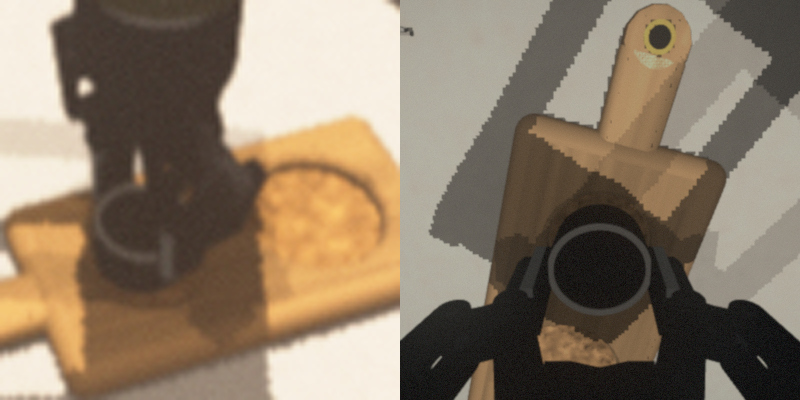

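Request:
arm_command(
  deltas=[
    [0,0,-0.003,0,0,0,1],
    [0,0,-0.003,0,0,0,1],
    [0,0,-0.002,0,0,0,1],
    [0,0,-0.002,0,0,0,1],
    [0,0,0,0,0,0,1],
    [0,0,0,0,0,0,1],
    [0,0,0,0,0,0,1],
    [0,0,0,0,0,0,1],
    [0,0,0,0,0,0,1],
    [0,0,0,0,0,0,1],
  ],
)

```text
clock: 28.8
position: [0.4627, -0.2645, 0.029]
tcp_rot: [0.003, 3.142, -0.0]
ft_force: [-0.4, 0.0, 0.1]
finger_gap: 0.557
gripper_force: 31.2
```

Request:
arm_command(
  deltas=[
    [0,0,-0.001,0,0,0,1],
    [0,0,0,0,0,0,1],
    [0,0,-0.001,0,0,0,1],
    [0,0,0,0,0,0,1],
    [0,0,-0.001,0,0,0,1],
    [0,0,0,0,0,0,1],
    [0,0,0,0,0,0,1],
    [0,0,0,0,0,0,1],
    [0,0,0,0,0,0,1],
    [0,0,0,0,0,0,1],
  ],
)

```text
clock: 30.05
position: [0.4628, -0.2646, 0.027]
tcp_rot: [-0.003, -3.142, 0.0]
ft_force: [-4.6, 2.4, 10.9]
finger_gap: 0.553
gripper_force: 32.1
```

Request:
arm_command(
  deltas=[
    [0,0,0.001,0,0,0,1],
    [0,0,0,0,0,0,1],
    [0,0,0,0,0,0,0.1],
    [0,0,0,0,0,0,-0.1],
    [0,0,0,0,0,0,-0.3],
    [0,0,0,0,0,0,-0.4],
    [0,0,0.01,0,0,0,-0.4],
    [0,0,0.03,0,0,0,-0.4],
    [0,0,0.04,0,0,0,-0.7],
    [0,0,0.04,0,0,0,-1],
  ],
)

```text
clock: 31.3
position: [0.4627, -0.2644, 0.1488]
tcp_rot: [0.003, 3.141, -0.0]
ft_force: [0.5, 0.4, 0.5]
finger_gap: 0.996
gripper_force: 0.0
```

Request:
arm_command(
  deltas=[
    [0,0,0.03,0,0,0,-1],
    [0,0,0.03,0,0,0,-1],
    [0.01,0.01,0,0,0,0,-1],
    [0.02,0.02,0,0,0,0,-1],
    [0.03,0.03,0,0,0,0,-1],
    [0.032,0.036,0,0,0,0,-1],
    [0.032,0.036,0,0,0,0,-1],
    [0.032,0.036,0,0,0,0,-1],
    [0.032,0.036,0,0,0,0,-1],
    [0.0345,0.0365,0,0,0,0,-1],
  ],
)

```text
clock: 32.55
position: [0.6858, -0.0219, 0.2057]
tcp_rot: [-0.002, -3.14, -0.0]
ft_force: [0.9, -0.2, 0.1]
finger_gap: 1.002
gripper_force: 0.0
```

Run:
```python
from h import *
np.set_printoptions(precision=4,suppress=True)
print(robot.read_state()['position'])
f=grab_frame('top'); cv2.imwrite('pics/t5.png',f['img'][:,:,::-1])
hsv=cv2.cvtColor(cv2.resize(f['img'],None,fx=4,fy=4,interpolation=cv2.INTER_CUBIC),cv2.COLOR_RGB2HSV)
g=lambda u,v,z:ray(f,(u+.5)/4-.5,(v+.5)/4-.5,z)
u,v=proj(f,(.463,-.265,.04)); print(u,v,hsv[int(v*4),int(u*4)])
m=((hsv[...,2]<75)*255).astype(np.uint8); c=blob(m,u*4,v*4,44); p=np.array([g(*q[0],.039)[:2] for q in c],np.float32); print(cv2.minEnclosingCircle(p),cv2.minAreaRect(p))
```

```text
[ 0.6858 -0.0219  0.2057]
408.97510343029967 239.2385929049704 [15 23 67]
((0.46098360419273376, -0.26608821749687195), 0.01936582662165165) ((0.46120432019233704, -0.26627516746520996), (0.03728596866130829, 0.03704312816262245), 43.62405014038086)
```

Request:
arm_command(
  deltas=[
    [0,0,-0.03,0,0,0,-1],
    [0,0,-0.04,0,0,0,-1],
    [0,0,-0.04,0,0,0,-1],
    [0,0,-0.04,0,0,0,-1],
    [0,0,-0.025,0,0,0,-1],
    [0,0,-0.012,0,0,0,-1],
    [0,0,-0.006,0,0,0,-1],
    [0,0,0,0,0,0,-0.5],
    [0,0,0,0,0,0,0],
    [0,0,0,0,0,0,0.5],
  ],
  grip_force=35,
)

```text
clock: 33.85
position: [0.6863, -0.024, 0.0155]
tcp_rot: [0.003, 3.139, -0.0]
ft_force: [0.9, 0.3, 2.4]
finger_gap: 0.702
gripper_force: 38.3
```

Request:
arm_command(
  deltas=[
    [0,0,0,0,0,0,1],
    [0,0,0,0,0,0,1],
    [0,0,0,0,0,0,1],
    [0,0,0,0,0,0,1],
    [0,0,0,0,0,0,1],
    [0,0,0,0,0,0,1],
    [0,0,0,0,0,0,1],
    [0,0,0,0,0,0,1],
    [0,0,0,0,0,0,1],
    [0,0,0,0,0,0,1],
  ],
)

```text
clock: 35.1
position: [0.6863, -0.024, 0.0155]
tcp_rot: [0.003, 3.139, -0.0]
ft_force: [-0.2, 0.5, 5.6]
finger_gap: 0.705
gripper_force: 38.4
```

Request:
arm_command(
  deltas=[
    [0,0,0.003,0,0,0,1],
    [0,0,0.01,0,0,0,1],
    [0,0,0.02,0,0,0,1],
    [0,0,0.03,0,0,0,1],
    [0,0,0.03,0,0,0,1],
    [-0.018,-0.037,0.01,0,0,0,1],
    [-0.022,-0.045,0,0,0,0,1],
    [-0.022,-0.045,0,0,0,0,1],
    [-0.022,-0.045,0,0,0,0,1],
    [-0.022,-0.045,0,0,0,0,1],
  ],
)

```text
clock: 36.35
position: [0.5789, -0.2426, 0.1189]
tcp_rot: [0.003, 3.14, -0.001]
ft_force: [1.1, -0.7, -2.0]
finger_gap: 0.702
gripper_force: 38.3
```

Request:
arm_command(
  deltas=[
    [-0.022,-0.045,0,0,0,0,1],
    [-0.002,-0.003,0,0,0,0,1],
    [0,0,-0.02,0,0,0,1],
    [0,0,-0.03,0,0,0,1],
    [0,0,-0.02,0,0,0,1],
    [0,0,-0.008,0,0,0,1],
    [0,0,-0.005,0,0,0,1],
    [0,0,-0.003,0,0,0,1],
    [0,0,-0.002,0,0,0,1],
    [0,0,0,0,0,0,1],
  ],
)

```text
clock: 37.6
position: [0.5555, -0.2892, 0.0294]
tcp_rot: [0.003, 3.141, -0.001]
ft_force: [-0.6, 0.4, -1.8]
finger_gap: 0.703
gripper_force: 38.4
```

Request:
arm_command(
  deltas=[
    [0,0,-0.001,0,0,0,1],
    [0,0,0,0,0,0,1],
    [0,0,-0.001,0,0,0,1],
    [0,0,0,0,0,0,1],
    [0,0,-0.001,0,0,0,1],
    [0,0,0,0,0,0,1],
    [0,0,0,0,0,0,1],
    [0,0,0,0,0,0,1],
    [0,0,0,0,0,0,1],
    [0,0,0,0,0,0,1],
  ],
)

```text
clock: 38.85
position: [0.5555, -0.2891, 0.0275]
tcp_rot: [0.003, 3.141, -0.0]
ft_force: [-5.6, 2.4, 11.1]
finger_gap: 0.704
gripper_force: 39.4
```

Request:
arm_command(
  deltas=[
    [0,0,0.001,0,0,0,1],
    [0,0,0,0,0,0,1],
    [0,0,0,0,0,0,-0.2],
    [0,0,0,0,0,0,-0.5],
    [0,0,0,0,0,0,-0.8],
    [0,0,0,0,0,0,-1],
    [0,0,0,0,0,0,-1],
    [0,0,0.02,0,0,0,-1],
    [0,0,0.035,0,0,0,-1],
    [0,0,0.04,0,0,0,-1],
  ],
)

```text
clock: 40.1
position: [0.5551, -0.2889, 0.124]
tcp_rot: [-0.003, -3.142, -0.0]
ft_force: [-0.1, -0.6, 0.1]
finger_gap: 0.997
gripper_force: 0.0
```

Request:
arm_command(
  deltas=[
    [0,0,0.04,0,0,-0.1,-1],
    [0,0,0.04,0,0,-0.139,-1],
    [-0.002,0.05,0.02,0,0,-0.139,-1],
    [-0.012,0.05,0,0,0,-0.139,-1],
    [-0.012,0.05,0,0,0,-0.139,-1],
    [-0.012,0.05,0,0,0,-0.139,-1],
    [-0.012,0.05,0,0,0,-0.139,-1],
    [-0.012,0.05,0,0,0,-0.139,-1],
    [-0.012,0.05,0,0,0,-0.139,-1],
    [-0.012,0.0605,0,0,0,-0.139,-1],
  ],
)

```text
clock: 41.35
position: [0.4691, 0.1228, 0.2239]
tcp_rot: [1.972, 2.443, 0.003]
ft_force: [1.8, 0.1, -0.1]
finger_gap: 1.004
gripper_force: 0.0
```

Run:
```python
from h import *
np.set_printoptions(precision=4,suppress=True)
s=robot.read_state(); print(s['position'],s['tcp_rot'],s['joints'])
for n in('top','wrist'):
    f=grab_frame(n); cv2.imwrite(f'pics/{n}6.png',f['img'][:,:,::-1]); print(n)
    hsv=cv2.cvtColor(cv2.resize(f['img'],None,fx=4,fy=4,interpolation=cv2.INTER_CUBIC),cv2.COLOR_RGB2HSV)
    g=lambda u,v,z:ray(f,(u+.5)/4-.5,(v+.5)/4-.5,z)
    for nm,P,m,r in(('jar',(.555,-.2895,.072),(hsv[...,1]>75)&(hsv[...,0]<14),14),('pot',(.462,-.265,.041),hsv[...,2]<75,11),('lemon',(.468,.121,.0255),(hsv[...,1]>75)&(hsv[...,0]>20),24 if n=='top' else 60)):
        if n=='wrist' and nm!='lemon': continue
        u,v=proj(f,P); c=blob((m*255).astype(np.uint8),u*4,v*4,r*4); p=np.array([g(*q[0],P[2])[:2] for q in c],np.float32)
        M=cv2.moments(p.reshape(-1,1,2)); ev=np.linalg.svd(p-p.mean(0))[2][0]
        print(nm,cv2.minEnclosingCircle(p),M['m10']/M['m00'],M['m01']/M['m00'],cv2.fitEllipse(p*1000))
```

```text
[0.4691 0.1228 0.2239] [1.9722 2.4428 0.003 ] [ 0.1504 -0.1853  1.8114 -0.0002  1.5126 -0.062 ]
top
jar ((0.5555536150932312, -0.2891386151313782), 0.03213147446513176) 0.5558803833243702 -0.29078550240110435 ((555.8573608398438, -290.7630310058594), (57.544559478759766, 62.40618133544922), 116.11178588867188)
pot ((0.4611113965511322, -0.26548296213150024), 0.019451262429356575) 0.46105140917951143 -0.2655825858589751 ((461.0477600097656, -265.5757751464844), (37.05483627319336, 37.55050277709961), 139.55224609375)
lemon ((0.4676454961299896, 0.11243943125009537), 0.02489410899579525) 0.46908113380567745 0.10639095732078697 ((468.6435852050781, 106.20964050292969), (30.178466796875, 47.54320526123047), 96.3406753540039)
wrist
lemon ((0.4677615463733673, 0.1235814243555069), 0.03486304730176926) 0.46734445499620997 0.1238338686218695 ((467.477294921875, 123.65105438232422), (50.289306640625, 64.45960235595703), 7.71092414855957)
```

Request:
arm_command(
  deltas=[
    [-0.001,0.001,-0.02,0,0,-0.055,-1],
    [0,0,-0.035,0,0,0,-1],
    [0,0,-0.04,0,0,0,-1],
    [0,0,-0.04,0,0,0,-1],
    [0,0,-0.04,0,0,0,-1],
    [0,0,-0.02,0,0,0,-1],
    [0,0,-0.012,0,0,0,-1],
    [0,0,-0.006,0,0,0,-1],
    [0,0,-0.002,0,0,0,-0.6],
    [0,0,0,0,0,0,-0.2],
  ],
  grip_force=25,
)

```text
clock: 42.7
position: [0.4689, 0.1226, 0.0078]
tcp_rot: [2.033, 2.394, 0.001]
ft_force: [1.8, -1.0, 0.0]
finger_gap: 0.61
gripper_force: 0.6
```

Request:
arm_command(
  deltas=[
    [0,0,0,0,0,0,0.1],
    [0,0,0,0,0,0,0.4],
    [0,0,0,0,0,0,1],
    [0,0,0,0,0,0,1],
    [0,0,0,0,0,0,1],
    [0,0,0,0,0,0,1],
    [0,0,0,0,0,0,1],
    [0,0,0,0,0,0,1],
    [0,0,0,0,0,0,1],
    [0,0,0,0,0,0,1],
  ],
)

```text
clock: 43.95
position: [0.469, 0.1226, 0.0081]
tcp_rot: [2.032, 2.394, 0.001]
ft_force: [-2.4, 0.1, 6.0]
finger_gap: 0.591
gripper_force: 25.4
```

Request:
arm_command(
  deltas=[
    [0,0,0.003,0,0,0,1],
    [0,0,0.012,0,0,0,1],
    [0,0,0.03,0,0,0,1],
    [0,0,0.035,0,0,0,1],
    [0,0,0.035,0,0,0,1],
    [0,0,0.025,0,0,0,1],
    [-0.001,-0.04,0,0,0,0,1],
    [-0.001,-0.045,0,0,0,0,1],
    [-0.001,-0.045,0,0,0,0,1],
    [-0.001,-0.045,0,0,0,0,1],
  ],
)

```text
clock: 45.2
position: [0.4642, -0.0538, 0.148]
tcp_rot: [2.032, 2.394, 0.001]
ft_force: [1.1, 0.7, -0.5]
finger_gap: 0.59
gripper_force: 26.3
```

Request:
arm_command(
  deltas=[
    [-0.001,-0.045,0,0,0,0,1],
    [-0.001,-0.045,0,0,0,0,1],
    [-0.0005,-0.045,0,0,0,0,1],
    [0,-0.045,0,0,0,0,1],
    [0,-0.0325,0,0,0,0,1],
    [0,0,0,0,0,0,1],
    [0,0,0,0,0,0,1],
    [0,0,0,0,0,0,1],
    [0,0,0,0,0,0,1],
    [0,0,0,0,0,0,1],
  ],
)

```text
clock: 46.45
position: [0.4619, -0.2645, 0.1471]
tcp_rot: [2.032, 2.396, -0.0]
ft_force: [0.5, 0.4, -0.4]
finger_gap: 0.591
gripper_force: 26.3
```

Run:
```python
from h import *
np.set_printoptions(precision=4,suppress=True)
s=robot.read_state(); print(s['position'],s['finger_gap'],s['gripper_force'])
for n in('scene','wrist'):
    f=grab_frame(n); cv2.imwrite(f'pics/{n}7.png',f['img'][:,:,::-1]); print(n)
    hsv=cv2.cvtColor(f['img'],cv2.COLOR_RGB2HSV); m=(hsv[...,1]>75)&(hsv[...,0]>20)&(hsv[...,0]<35)
    P=(.4615,-.2655,.166); u,v=proj(f,P); c=blob((m*255).astype(np.uint8),u,v,40 if n=='scene' else 90); x,y,w,h=cv2.boundingRect(c); M=cv2.moments(c)
    print((u,v),(x,y,w,h),M['m10']/M['m00'],M['m01']/M['m00'])
    print('on plane',ray(f,M['m10']/M['m00'],M['m01']/M['m00'],P[2]))
a=cv2.imread('pics/scene7.png'); b=cv2.imread('pics/wrist7.png'); u,v=map(int,proj(grab_frame('scene'),(.48,-.265,.09)))
cv2.imwrite('pics/l7.png',np.hstack([cv2.resize(a[v-60:v+60,u-60:u+60],(400,400),interpolation=cv2.INTER_CUBIC),b[:,120:520]]))
```

```text
[ 0.4619 -0.2645  0.1471] 0.5906027871122101 26.325884198304266
scene
(np.float64(346.3025350297188), np.float64(240.78409524447588)) (341, 232, 14, 23) 345.6613545816733 244.13545816733068
on plane [ 0.4553 -0.2716  0.166 ]
wrist
(np.float64(317.5700045125136), np.float64(284.0708787077766)) (261, 204, 119, 141) 320.01379130887324 276.8739608584302
on plane [ 0.462  -0.2616  0.166 ]
```

Request:
arm_command(
  deltas=[
    [0,-0.002,-0.02,0,0,0,1],
    [0,0,-0.03,0,0,0,1],
    [0,0,-0.025,0,0,0,1],
    [0,0,-0.012,0,0,0,1],
    [0,0,-0.006,0,0,0,1],
    [0,0,-0.003,0,0,0,1],
    [0,0,-0.002,0,0,0,1],
    [0,0,0,0,0,0,1],
    [0,0,0,0,0,0,1],
    [0,0,0,0,0,0,1],
  ],
)

```text
clock: 47.85
position: [0.4619, -0.2671, 0.0493]
tcp_rot: [2.033, 2.395, 0.0]
ft_force: [-0.6, -0.9, -1.2]
finger_gap: 0.59
gripper_force: 26.3
```

Request:
arm_command(
  deltas=[
    [0,0,-0.001,0,0,0,1],
    [0,0,0,0,0,0,1],
    [0,0,-0.001,0,0,0,1],
    [0,0,0,0,0,0,1],
    [0,0,-0.001,0,0,0,1],
    [0,0,0,0,0,0,1],
    [0,0,0,0,0,0,1],
    [0,0,0,0,0,0,1],
    [0,0,0,0,0,0,1],
    [0,0,0,0,0,0,1],
  ],
)

```text
clock: 49.1
position: [0.4617, -0.267, 0.046]
tcp_rot: [-2.033, -2.395, 0.0]
ft_force: [-0.2, -0.1, 0.3]
finger_gap: 0.587
gripper_force: 26.3
```

Request:
arm_command(
  deltas=[
    [0,0,-0.001,0,0,0,1],
    [0,0,0,0,0,0,1],
    [0,0,0,0,0,0,1],
    [0,0,-0.001,0,0,0,1],
    [0,0,0,0,0,0,1],
    [0,0,0,0,0,0,1],
    [0,0,0,0,0,0,1],
    [0,0,0,0,0,0,1],
    [0,0,0,0,0,0,1],
    [0,0,0,0,0,0,1],
  ],
)

```text
clock: 50.35
position: [0.4622, -0.2673, 0.045]
tcp_rot: [2.032, 2.394, -0.0]
ft_force: [-2.3, 2.0, 9.9]
finger_gap: 0.591
gripper_force: 27.0
```

Request:
arm_command(
  deltas=[
    [0,0,0.001,0,0,0,1],
    [0,0,0,0,0,0,1],
    [0,0,0,0,0,0,-0.1],
    [0,0,0,0,0,0,-0.15],
    [0,0,0,0,0,0,-0.2],
    [0,0,0,0,0,0,-0.25],
    [0,0,0,0,0,0,-0.3],
    [0,0,0,0,0,0,-0.4],
    [0,0,0,0,0,0,-0.5],
    [0,0,0,0,0,0,-0.6],
  ],
)

```text
clock: 51.6
position: [0.4617, -0.267, 0.045]
tcp_rot: [-2.033, -2.395, -0.0]
ft_force: [-0.3, 0.1, 0.6]
finger_gap: 0.804
gripper_force: 0.0
```

Request:
arm_command(
  deltas=[
    [0,0,0,0,0,0,-0.6],
    [0,0,0,0,0,0,-0.6],
    [0,0,0.005,0,0,0,-0.6],
    [0,0,0.01,0,0,0,-0.6],
    [0,0,0.02,0,0,0,-0.6],
    [0,0,0.03,0,0,0,-0.6],
    [0,0,0.04,0,0,0,-0.6],
    [0,0,0.04,0,0,0,-0.6],
    [0,0,0.04,0,0,0,-0.6],
    [0,0.03,0.02,0,0,0,-0.6],
  ],
)

```text
clock: 52.85
position: [0.4625, -0.2385, 0.2539]
tcp_rot: [2.033, 2.389, 0.0]
ft_force: [-0.8, 0.3, -1.4]
finger_gap: 0.801
gripper_force: 0.0
```

Request:
arm_command(
  deltas=[
    [0,0.04,0,0,0,0,-0.6],
    [0,0.04,0,0,0,0,-0.6],
    [0,0.04,0,0,0,0,-0.6],
    [0,0.04,0,0,0,0,-0.6],
    [-0.01,0.04,0,0,0,0,-0.6],
    [-0.01,0.03,0,0,0,0,-0.6],
    [-0.01,0,0,0,0,0,-0.6],
    [0,0,0,0,0,0,-0.6],
    [0,0,0,0,0,0,-0.6],
    [0,0,0,0,0,0,-0.6],
  ],
)

```text
clock: 54.1
position: [0.432, -0.0077, 0.25]
tcp_rot: [2.035, 2.394, -0.0]
ft_force: [-1.0, -0.3, 0.9]
finger_gap: 0.801
gripper_force: 0.0
```

Run:
```python
from h import *
np.set_printoptions(precision=4,suppress=True)
print(robot.read_state()['position'])
f=grab_frame('top'); t=f['img'][:,:,::-1]
S=4; hsv=cv2.cvtColor(cv2.resize(f['img'],None,fx=S,fy=S,interpolation=cv2.INTER_CUBIC),cv2.COLOR_RGB2HSV)
m=(hsv[...,1]>110)&(hsv[...,0]>20)&(hsv[...,0]<35); P=(.4615,-.2655,.062); u,v=proj(f,P)
c=blob((m*255).astype(np.uint8),u*S,v*S,20*S); p=np.array([ray(f,(q[0][0]+.5)/S-.5,(q[0][1]+.5)/S-.5,.062)[:2] for q in c],np.float32); print('lemon',cv2.minAreaRect(p),cv2.minEnclosingCircle(p))
s=grab_frame('scene'); a=s['img'][:,:,::-1]; tile=lambda im,u,v,r:cv2.resize(im[int(v)-r:int(v)+r,int(u)-r:int(u)+r],(290,290),interpolation=cv2.INTER_CUBIC)
A=np.hstack([tile(t,*proj(f,(.51,-.275,.03)),35),tile(t,*proj(f,(.52,.285,.05)),35)])
B=np.hstack([tile(a,*proj(s,(.51,-.275,.03)),45),tile(a,*proj(s,(.52,.285,.06)),45)])
cv2.imwrite('pics/fin.png',np.vstack([A,B]))
```

```text
[ 0.432  -0.0077  0.25  ]
lemon ((0.4543147683143616, -0.26742976903915405), (0.05382077768445015, 0.057716500014066696), 48.83982467651367) ((0.4571537375450134, -0.26725560426712036), 0.03559766709804535)
```

View pics/fin.png

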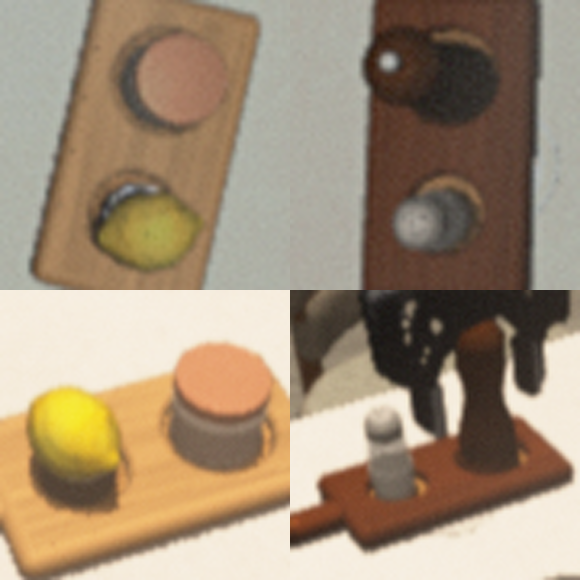

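Run:
```python
from h import *
from scipy.optimize import least_squares
np.set_printoptions(precision=4,suppress=True)
o=[]; 
for n in('top','scene'):
  for k in range(2):
    f=grab_frame(n); S=4; hsv=cv2.cvtColor(cv2.resize(f['img'],None,fx=S,fy=S,interpolation=cv2.INTER_CUBIC),cv2.COLOR_RGB2HSV)
    m=(hsv[...,1]>(105 if n=='top' else 150))&(hsv[...,0]>21)&(hsv[...,0]<35); u,v=proj(f,(.458,-.267,.062))
    m=cv2.morphologyEx((m*255).astype(np.uint8),cv2.MORPH_OPEN,cv2.getStructuringElement(cv2.MORPH_ELLIPSE,(21,21)))
    c=blob(m,u*S,v*S,22*S); (x,y),ax,an=cv2.fitEllipse(c); M=cv2.moments(c)
    q=(np.array([M['m10']/M['m00'],M['m01']/M['m00']])+.5)/S-.5; q2=(np.array([x,y])+.5)/S-.5
    o.append((f,q)); print(n,(u,v),q,q2,np.array(ax)/S,an)
r=least_squares(lambda X:np.concatenate([np.array(proj(f,X))-q for f,q in o]),(.46,-.266,.06)); print(r.x,r.fun)
f=o[0][0]; g=cv2.cvtColor(f['img'],cv2.COLOR_RGB2GRAY); print('pot',proj(f,(.461,-.2656,.041)),'scene',proj(o[2][0],(.461,-.2656,.041)))
# board drift: same mask as at the start
S=4;hsv=cv2.cvtColor(cv2.resize(f['img'],None,fx=S,fy=S,interpolation=cv2.INTER_CUBIC),cv2.COLOR_RGB2HSV)
```

```text
top (np.float64(411.51930307208545), np.float64(241.19310382311411)) [412.7654 242.5208] [412.7899 242.5633] [17.0629 20.0597] 93.6563949584961
top (np.float64(411.51930307208545), np.float64(241.19310382311411)) [413.3129 242.2549] [413.2801 242.2904] [17.6805 19.1106] 103.25025939941406
scene (np.float64(343.13275637842617), np.float64(279.65619303455014)) [341.7635 278.408 ] [341.8262 278.5186] [22.5405 28.618 ] 119.63458251953125
scene (np.float64(343.13275637842617), np.float64(279.65619303455014)) [341.6926 278.377 ] [341.7586 278.5096] [22.5216 28.6595] 119.42353057861328
[ 0.4538 -0.2685  0.0702] [ 0.0312  0.2595 -0.5163  0.5254  0.2921 -0.0468  0.363  -0.0157]
pot (np.float64(409.29202565703895), np.float64(239.95696906276095)) scene (np.float64(343.51161081634694), np.float64(285.38949107272674))
```

Run:
```python
from h import *
for n,r in(('top',14),('scene',17)):
    f=grab_frame(n); im=f['img'].astype(int); hsv=cv2.cvtColor(f['img'],cv2.COLOR_RGB2HSV).astype(int)
    if n=='top': im=np.mean([grab_frame(n)['img'] for _ in range(6)],0); hsv=cv2.cvtColor(im.astype(np.uint8),cv2.COLOR_RGB2HSV).astype(int)
    for P in((.461,-.2656,.041),(.461,-.2656,.062),(.461,-.2656,.012)): print(n,P,np.round(proj(f,P),1))
    u0,v0=map(int,np.round(proj(f,(.461,-.2656,.05)))); print('cols',u0-r,'..')
    for v in range(v0-r,v0+r+1):
        print(v,''.join('Y' if hsv[v,u,1]>80 and 20<hsv[v,u,0]<40 else 'd' if hsv[v,u,2]<85 else 'w' if hsv[v,u,1]<60 else '.' for u in range(u0-r,u0+r+1)))
```

```text
top (0.461, -0.2656, 0.041) [409.3 240. ]
top (0.461, -0.2656, 0.062) [411.  240.1]
top (0.461, -0.2656, 0.012) [407.1 239.8]
cols 396 ..
226 .............................
227 .............................
228 .............................
229 .............................
230 .............................
231 ..........www................
232 .........wwwwwwwww...........
233 .......wwwwwdddwww...........
234 ......dwwwddYYYYYYYYYY.......
235 .....ddwwdYYYYYYYYYYYYY......
236 ....dddwYYYYYYYYYYYYYYYY.....
237 ....dddYYYYYYYYYYYYYYYYYYY...
238 ....dwwYYYYYYYYYYYYYYYYYYYY..
239 ...dddYYYYYYYYYYYYYYYYYYYYYY.
240 ..dddYYYYYYYYYYYYYYYYYYYYYYYY
241 ..ddYYYYYYYYYYYYYYYYYYYYYYYYY
242 ..ddYYYYYYYYYYYYYYYYYYYYYYYY.
243 ..dYYYYYYYYYYYYYYYYYYYYYYYYY.
244 ..dYYYYYYYYYYYYYYYYYYYYYYYY..
245 ...dYYYYYYYYYYYYYYYYYYYYYYY..
246 ....YYYYYYYYYYYYYYYYYYYYYY...
247 ......YYYYYYYYYYYYYYYYYYY....
248 .......YYYYYYYYYYYYYYYYY.....
249 .........YYYYYYYYYYYYYY......
250 ..........YYYYYYYYYYYYY......
251 .............YYYYYYYY........
252 .............................
253 .............................
254 ......
[... 867 characters left out ...]
YYYYYYYYYYYYYY......
283 ..YYYYYYYYYYYYYYYYYYYYYYYYYYY......
284 ...YYYYYYYYYYYYYYYYYYYYYYYYYY......
285 ...YYYYYYYYYYYYYYYYYYYYYYYYY.......
286 ....YYYYYYYYYYYYYYYYYYYYYYYYY......
287 ....YYYYYYYYYYYYYYYYYYYYYYYYY......
288 ......YYYYYYYYYYYYYYYYYYYYYYY......
289 .....YYYYYYYYYYYYYYYYYYYYYYYY......
290 .........YYYYYYYYY.YYYY.YYYY.......
291 ..........YYYYYYYYYY.YYYYYY........
292 ...........YYYYY.Y.................
293 ......d.......Y...Y................
294 ......d..................d.........
295 .........d...............d.........
296 .......d.dd............d.d.........
297 ........d.ddd.d...ddd.d.dd.........
298 .........dd..dd.d..dd..d...........
299 .........d...dddddd.dddd...........
```

Run:
```python
from h import *
A=cv2.cvtColor(cv2.imread('pics/top0.png'),cv2.COLOR_BGR2GRAY); f=grab_frame('top'); B=cv2.cvtColor(f['img'],cv2.COLOR_RGB2GRAY)
for n,(x0,y0,x1,y1) in dict(dinner=(196,240,238,280),tea=(386,246,426,282),tea2=(400,181,440,195),bottle=(330,192,345,207)).items():
    r=cv2.matchTemplate(B[y0-10:y1+10,x0-10:x1+10],A[y0:y1,x0:x1],cv2.TM_CCOEFF_NORMED); print(n,cv2.minMaxLoc(r)[1],np.array(cv2.minMaxLoc(r)[3])-10,'px (2.8 mm each)')
print(robot.read_state()['ft_force'], order.job_done())
```

```text
dinner 0.9659001231193542 [0 0] px (2.8 mm each)
tea 0.9460986256599426 [0 0] px (2.8 mm each)
tea2 0.994573712348938 [0 0] px (2.8 mm each)
bottle 0.9981611371040344 [0 0] px (2.8 mm each)
the job is handed in; nothing more can be done
[-0.06610227  0.08646398 -0.54515188] None
```

I've handed the job in at about 54 s: mill, shaker, jar and pot are in their wells and the lemon sits on the pot about 6 mm off centre (14 mm allowed); the boards and green bottle showed no movement, I didn't re-measure the candle, and the hand-in returned no verdict.

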